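Open the toy drawer with the long T-key

ROBOT

A 6-joint arm with a two-finger parallel gripper is mounted at the origin on the work surface. World frame = base frame: x ahead of the robot, y to its left, z up, the work surface at z = 0. Lengths are in mm, angles in degrees, forces in N, time in s.
With the tool pointing down it reaches from about 150 to 775 mm from the base axis. Payload 6.1 kg.
Tool frame: the origin (TCP) lies between the finger pads; the fingertips stand 14 mm ahead of it and the grasp point (between the pads) lies 5 mm behind it; z points along the fingers, x is the direction in which the jaws open and shut, and the axes are right-handed (so a half turn about z gives the same grasp; the last joint's range is limited). The gripper opens to 85 mm and grips with 20 to 120 N. Pads are 22 mm wide; open, the fingers measure 114 mm over their backs; the gripper's body (76 mm by 85 mm) begins 54 mm behind the grasp point. The pads swing forward as they close: fully open they stand 13 mm farther back than shut.
Start: joints at [-71.448, 7.208, -2.269, 80.523, 0, 90], TCP at [167.033, -497.703, 245.295] pointing down, gripper open.
Joint ranges: [-155.77, 155.77], [-54.66, 111.73], [-72.52, 77.12], [-102.08, 115.82], [-83.92, 84.16], [-180, 180]. Speed limits (degrees/s): [136.94, 136.94, 172.46, 180, 180, 180].

INTERFACE

Orientations are given as [roll, pitch, yaw] about the fixed x, y, z axes, in that order (R = Rz(yaw) Ry(pitch) Rx(roll)).
In Python, from rig import manip gives the robot as it stands.
- The arm moves only by the tool step_arm, never from a script. Its argument "increments" is a list of rows, each a list of 7 numbers: the shift along the tool's x, y, z as a fraction of full scale, then the turn, a rotation vector about the tool's x, y, z as a fraction of full scale, then the closure, from 0 (fully open) to 1 (shut). A call has 1 to 10 rows; each row is the pose to reach, as a shift and turn from the pose commanded when the call began, along the tool's axes at that moment; what a row does not reach only later rows make up. Full scale, the value 1, is 100 mm for a shift and 120 degrees for a turn. A row lasts 1/12 s, in which the tool goes at most 41.7 mm and 7.16 degrees, less where a joint would pass 70% of its speed; a pose out of reach is approached as far as the arm can. A call with a number of a shift or a turn outside -1 to 1 is refused whole. A call with a gripper value outside its range is refused whole. The fingers move at their own pace and stop on an object; the grip force is fixed at half the most. Time passes only in rows, so rows that repeat a pose let the fingers close. It gives the time, the measured TCP pose, the force and the opening at its end, in the units of the state.
- manip.observe(): the state, without advancing time (a new reading comes with each control period).
- manip.get_image(name): name is "side" or "top" or "wrist"; returns a dict with "pixels" (420x560x3 uint8, red, green, blue), "mtx" (3x3 intrinsics, pixels), "eye" and "orientation" of the camera in the world. Camera axes: x right, y up, looking along -z (the intrinsics and any distortion apply to the point x, -y, -z); pixel columns grow to the right and rows downward; lengths in mm; the calibration is good to about 2 mm. A picture is of the moment at which its call begins. There is no depth.
- manip.sign_off(): hands the job in, once; it reports no verdict.
The state is a dict: "clock": time; "joint_pos": joint angles; "qd": joint speeds; "joint_efforts": joint torques, N m; "eef_pos": TCP position; "ee_rot": TCP orientation; "force": force on the tool from outside, world axes, zero at the start; "moment": the same for the moment, N m; "grip_width": opening from 0.0 (shut) to 1.0 (fully open).
Only numpy, scipy, OpenCV 4.12 (cv2) and the standard library are available. Lean on these libraries where they do the work, as an engineer would, in place of code of your own. Each camera call takes 0.05 s, during which the arm holds its last target. There are 200 camera calls.

TASK

Take the long T-key from its stand, lower it down the brass-collared shaft of the bamboo toy drawer until its socket sits fully home on the hidden square stem at the bottom, feeling gently for the angle at which it drops on. Then turn it clockwise until the frosted door has slid fully open, and let go, leaving the key standing fully home in the shaft. Never force the key, keep the gripper off the drawer and its door, and leave the other toys alone.

Things in the scene. Friction and masses are not known exactly. Their poses are not given: they have to be found in the camera images.
- key: Steel T-key standing upright in its stand, 158 mm tall, 0.14 to 0.24 kg. Origin: centre of its lower end; z up along the round shank, 10 mm thick. The lowest 24 mm is a socket head, at most 26 mm across, with a square hole 14 mm wide and 18 mm deep in its underside, sides parallel to the key's x and y.
- key_bar (a point): Centre of the key's red T-bar, 150 mm above the key's origin: the place to grip. The bar is 90 mm long along the key's x, 14 mm thick along its y and 16 mm high.
- key_stand: Fixed bamboo block 70 x 70 x 60 mm high in which the key stands, in a loose square hole (26 mm wide, 50 mm deep). Origin: centre of its underside. The key must be lifted 52 mm or more to be clear of it.
- cabinet: The bamboo toy drawer, fixed to the table: 200 mm (its x) by 360 mm (its y) by 128 mm high; rails beside the door reach 137 mm. Origin: centre of its underside. The key shaft opens in its top at y = +100 mm; the toy compartment with the frosted door over it is at its -y end.
- shaft_mouth (a point): Centre of the shaft's mouth in the drawer's top, 129 mm above the table, z up. A brass funnel, 46 mm wide at the top, narrows within 15 mm to a straight round-ish bore, 28 mm wide. A key at a wrong angle is stopped with its lower end 89 mm below the mouth (or up to 8 mm more if pressed); fully home, its lower end is 107 mm below the mouth and its T-bar's middle 43 mm above it.
- shaft_stem (a point): Centre of the flat top of the unseen square brass stem, 12 mm wide, on the shaft's axis 89 mm below the mouth. Its angle is new each time, unmeasured (this point shows the drawer's axes) and 0.3 to 1.27 rad off the drawer's sides; the socket drops on within about 0.15 rad of it, any quarter turn. Sprung: pressed, it sinks up to 8 mm, 3.5 N at first, 9 N at 8 mm, then rigid. It turns with 0.06 N m.
- door (a joint): How far the frosted acrylic door has slid open, m: 0 shut, 0.060 fully open (against a stop). It is geared to the stem: turning the stem clockwise seen from above by 1.3 rad slides it the full 60 mm toward the drawer's +y. The stem does not turn counter-clockwise from shut. The door stays where it is left.
- door_edge (a point): Middle of the orange strip on the door's edge at the drawer's -y end, on the frosted panel (184 x 104 x 5 mm).
- turtle: Olive plastic toy turtle, about 110 mm long and 42 mm high, loose; a bystander. Origin: centre of its underside.
- abacus: Wooden abacus frame with rainbow beads, 162 mm long, 40 mm deep, 120 mm high, loose; a bystander. Origin: centre of its underside.
- trumpet: Copper toy trumpet lying down, 160 mm long, bell 64 mm wide, loose; a bystander. Origin: on the table under its middle.
Mind the look-alikes: they are no part of the job. Several things have the shape of the key; the one meant has the colours described above.

How it is judged (in metres and radians):
On the way:
1. the key is seated fully home on the stem while the door is still shut (less than 30 mm open) (z of key in the frame of shaft_mouth below -0.102 m and horizontal distance between key and shaft_mouth below 0.006 m and value of joint door below 0.03 m), for 0.1 s.
At the end, for the whole second after the job is handed in: The door is open by more than 55 mm (of 60), and the key stands at rest in the shaft, let go, within 5 mm of fully home, its lower end within 6 mm of the shaft's axis, leaning less than 0.12 rad (value of joint door above 0.055 m and z of key in the frame of shaft_mouth below -0.102 m and horizontal distance between key and shaft_mouth below 0.006 m and angle between key's own z axis and vertical below 0.12 rad and linear speed of key below 0.02 m/s); the robot touches nothing.
It fails at once if the key is forced: its contacts with the drawer, shaft and stem (pressing and wedging, added up) pass 45 N (contact force between key and cabinet above 45 N).
It fails at once if the gripper or arm pushes on the drawer or its door with more than 3 N (contact force between any of the fingers, the arm and cabinet above 3 N).
It fails at once if a bystander toy (turtle, abacus, trumpet) is moved by more than 20 mm (distance of any of turtle, abacus, trumpet from where it was at the start of the episode above 0.02 m).
It also fails if it takes over 54 s, if anything falls off the work surface, if the arm or the gripper's body presses on something with over 40 N, if the wrist force passes 120 N, or if a joint passes its speed limit or range.

## Working session

There is one attempt and no reset: what is moved stays moved. The work goes in short steps, Python scripts to look and compute and a tool call to move; the robot and the scene stay as the last step left them, time stands still between calls to the robot, and variables do not carry over. Pictures are saved under pics/ and viewed, about 8 in all and at most 12, crops included, and the job is handed in when it is done.

Besides the shell and the picture viewer there is one more tool, called after "Call:" as a command line: name --pt "numbers of a row" for each row, then --argument value for the rest. step_arm: Moves the arm, as the interface text tells. Its arguments: {"type":"object","properties":{"increments":{"type":"array"}},"required":["increments"]}

```bash
mkdir -p pics; ls; cat > h.py <<'E'
import numpy as np, cv2
from rig import manip
from scipy.spatial.transform import Rotation as R
def grab(n,f=None):
    d=manip.get_image(n)
    if f: cv2.imwrite('pics/'+f,cv2.cvtColor(d['pixels'],cv2.COLOR_RGB2BGR))
    return d
E
python3 - <<'E'
from h import *
for n in ('top','side'):
    d=grab(n,n+'1.png'); print(n,d['mtx'],d['eye'],d['orientation'],[k for k in d])
print(manip.observe())
a=cv2.imread('pics/top1.png');b=cv2.imread('pics/side1.png')
E
```

```text
pics
top [[440.18896685   0.         274.21300748]
 [  0.         440.18896685 206.40444396]
 [  0.           0.           1.        ]] [ 346.48325668   -2.76358809 1217.17665152] [  9.3036645    1.15160839 -91.54942246] ['pixels', 'mtx', 'eye', 'orientation']
side [[456.83134801   0.         280.39753451]
 [  0.         456.83134801 208.88460141]
 [  0.           0.           1.        ]] [ -17.24208891  757.57678519 1208.36359857] [ 4.10213976e+01 -5.57197438e-02 -1.43744492e+02] ['pixels', 'mtx', 'eye', 'orientation']
{'clock': 0.1, 'joint_pos': array([-7.14457897e+01,  7.23975026e+00, -2.32057590e+00,  8.05238476e+01,
        1.26196126e-03,  8.99995367e+01]), 'qd': array([ 0.03288841, -0.09310099,  0.01569157,  0.13346726, -0.07330597,
        0.09821276]), 'joint_efforts': array([-2.45495597e-03, -4.36902952e+01,  3.53606236e+01,  1.37768540e-02,
       -6.01763759e-05,  7.41657146e-06]), 'eef_pos': array([ 166.95183995, -497.38248523,  244.58893539]), 'ee_rot': array([-1.79998737e+02,  8.41737554e-02, -7.14453264e+01]), 'force': array([-0.15789929, -0.20083909, -0.64582683]), 'moment': array([ 0.0290237 ,  0.03460451, -0.03486897]), 'grip_width': 1.00012755815099}
```

View pics/top1.png

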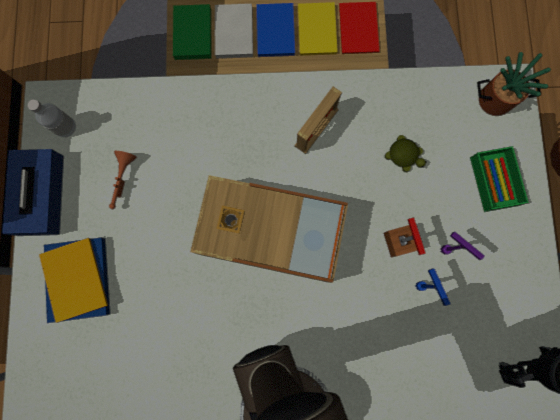

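View pics/side1.png

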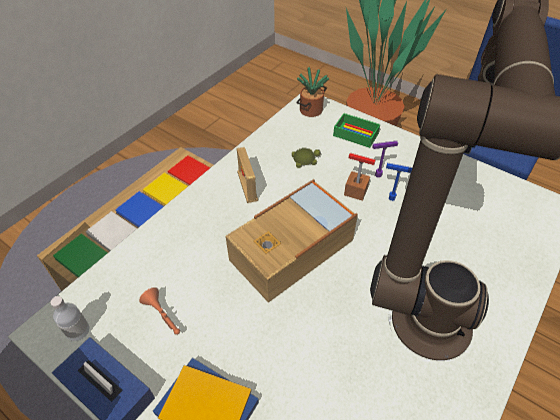

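Top view: T-shaped candidates are the red bar at (417,236) standing in the bamboo stand, the purple one at (463,246), and the blue one at (440,290). I choose the red. The shaft's brass collar is at (231,218), the door end at (320,240). The side view agrees: red (362,158), collar (267,243).

```bash
cat >> h.py <<'E'
def ray(d,uv):
    K=d['mtx'];p=np.array([(uv[0]-K[0,2])/K[0,0],-(uv[1]-K[1,2])/K[1,1],-1.])
    return np.array(d['eye']),R.from_euler('xyz',d['orientation'],degrees=True).apply(p)
def plane(d,uv,z):
    e,r=ray(d,uv); return e+r*(z-e[2])/r[2]
def tri(a,b):
    (e1,r1),(e2,r2)=a,b
    s=np.linalg.lstsq(np.c_[r1,-r2],e2-e1,rcond=None)[0]
    p,q=e1+s[0]*r1,e2+s[1]*r2
    return (p+q)/2,np.linalg.norm(p-q)
def blob(m,box=None):
    m=m.astype(np.uint8)
    if box: 
        k=np.zeros_like(m);k[box[1]:box[3],box[0]:box[2]]=1;m=m*k
    n,l,s,c=cv2.connectedComponentsWithStats(m,connectivity=8)
    i=1+np.argmax(s[1:,4]); M=(l==i).astype(np.uint8)
    cn=max(cv2.findContours(M,cv2.RETR_EXTERNAL,cv2.CHAIN_APPROX_NONE)[0],key=cv2.contourArea)
    return cn,cv2.minAreaRect(cn),s[i,4]
def hsv(d): return cv2.cvtColor(d['pixels'],cv2.COLOR_RGB2HSV)
def red(d):
    h=hsv(d); return ((h[...,0]<6)|(h[...,0]>174))&(h[...,1]>180)&(h[...,2]>110)
E
python3 - <<'E'
from h import *
t=grab('top');s=grab('side')
ct,rt,at=blob(red(t),(380,200,450,270)); cs,rs,as_=blob(red(s),(330,140,390,180))
print(rt,at,rs,as_)
print('bar tri',tri(ray(t,rt[0]),ray(s,rs[0])),'plane',plane(t,rt[0],164))
bp=cv2.boxPoints(rt); P=[plane(t,p,167)[:2] for p in bp]; print(np.round(P,1))
h=hsv(t)
# collar: saturated brass
for n,d,b in(('t',t,(212,200,250,238)),('s',s,(245,225,290,262))):
    h=hsv(d);x0,y0,x1,y1=b;c=h[y0:y1,x0:x1]
    big=cv2.resize(d['pixels'][y0:y1,x0:x1],None,fx=10,fy=10,interpolation=cv2.INTER_NEAREST)
    cv2.imwrite(f'pics/c{n}.png',cv2.cvtColor(big,cv2.COLOR_RGB2BGR))
a=cv2.imread('pics/ct.png');b=cv2.imread('pics/cs.png')
r=cv2.cvtColor(cv2.resize(t['pixels'][205:275,370:490],None,fx=4,fy=4),cv2.COLOR_RGB2BGR)
W=np.zeros((600,800,3),np.uint8);W[:280,:480]=r[:280,:480];W[:a.shape[0]//1,:0]=0
a=cv2.resize(a,(300,300));b=cv2.resize(b,(360,300));W[300:600,:300]=a;W[300:600,310:670]=b
cv2.imwrite('pics/crop.png',W)
# cabinet corners from top view at z=128
for uv in((212,177),(349,204),(333,280),(192,250)):print(uv,np.round(plane(t,uv,130),1))
E
```

```text
((416.7500305175781, 235.75), (36.68241500854492, 4.743415355682373), 71.56504821777344) 180 ((361.1999816894531, 158.60000610351562), (25.96091651916504, 4.736112594604492), 15.255120277404785) 117
bar tri (array([ 438.78285717, -327.85680465,  152.27650951]), np.float64(1.4573442718618188)) plane [ 438.4133724  -323.95731894  164.        ]
[[ 478.6 -307.1]
 [ 481.8 -318. ]
 [ 398.3 -338.8]
 [ 395.  -328. ]]
(212, 177) [605.5 170.1 130. ]
(349, 204) [ 525.6 -172.6  130. ]
(333, 280) [ 339.7 -123.7  130. ]
(192, 250) [422.1 220.4 130. ]
```

View pics/crop.png

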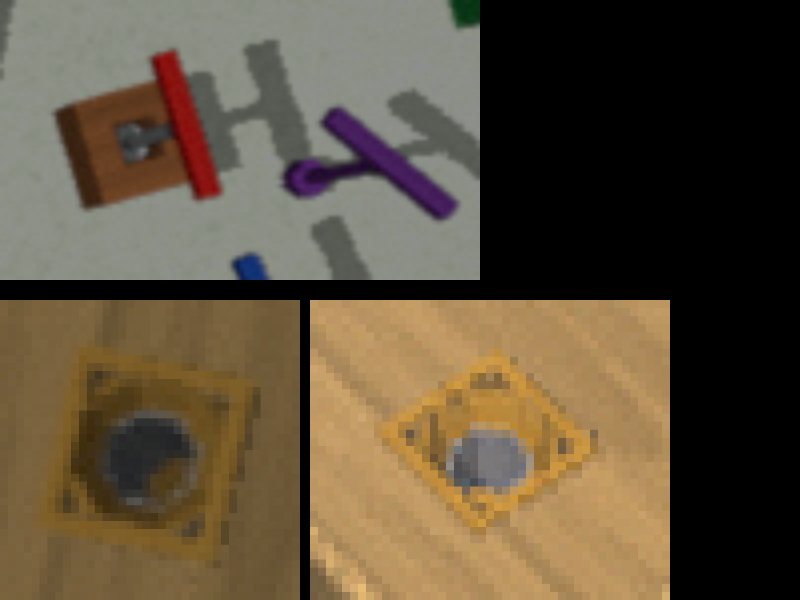

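Call:
step_arm --pt "-0.06 -0.25 0 0 0 -0.06 0" --pt "-0.12 -0.5 0 0 0 -0.12 0" --pt "-0.18 -0.75 0 0 0 -0.18 0" --pt "-0.24 -1 0 0 0 -0.24 0" --pt "-0.24 -1 0 0 0 -0.3 0" --pt "-0.24 -1 0 0 0 -0.36 0" --pt "-0.24 -1 0 0 0 -0.42 0" --pt "-0.24 -1 0 0 0 -0.48 0" --pt "-0.24 -1 0 0 0 -0.54 0" --pt "-0.24 -1 0 0 0 -0.58 0"

```text
clock: 1.03
eef_pos: [254.2, -443.0, 245.1]
ee_rot: [-180.0, 0.0, -1.5]
force: [-0.7, 0.5, 0.4]
grip_width: 0.998
```

```bash
cat >> h.py <<'E'
def to(x,y,z,yaw,cur=None):
    o=manip.observe(); p=o['eef_pos'];r=R.from_euler('xyz',o['ee_rot'],degrees=True)
    d=r.inv().apply(np.array([x,y,z])-p)/100
    t=(r.inv()*R.from_euler('xyz',[180,0,yaw],degrees=True)).as_rotvec()*180/np.pi/120
    print('pos',np.round(p,1),'rpy',np.round(o['ee_rot'],2),'q',np.round(o['joint_pos'],1),'F',np.round(o['force'],1),'M',np.round(o['moment'],2),'t',round(o['clock'],2))
    print('inc',np.round(d,3),np.round(t,3))
E
python3 - <<'E'
from h import *
to(438.6,-326,250,104)
t=manip.get_image('top')
m,_=tri(ray(t,(231.1,219.5)),ray(manip.get_image('side'),(267.4,242)));print('mouth',m,_,plane(t,(231.1,219.5),129))
E
```

```text
pos [ 254.2 -443.   245.1] rpy [-1.7998e+02  1.0000e-02 -1.5000e+00] q [-60.2   5.7  -4.   80.3   0.   31.3] F [-0.7  0.5  0.4] M [ 0.01 -0.04  0.01] t 1.03
inc [ 1.813 -1.218 -0.049] [-0.    -0.    -0.879]
mouth [495.51422139 123.21333772 122.53508583] 1.775663701063404 [495.43928767 122.86174037 129.        ]
```

Call:
step_arm --pt "0.25 -0.17 0 0 0 -0.058 0" --pt "0.5 -0.34 0 0 0 -0.116 0" --pt "0.75 -0.5 0 0 0 -0.175 0" --pt "1 -0.67 0 0 0 -0.233 0" --pt "1 -0.67 0 0 0 -0.29 0" --pt "1 -0.67 0 0 0 -0.35 0" --pt "1 -0.67 0 0 0 -0.41 0" --pt "1 -0.67 0 0 0 -0.465 0" --pt "1 -0.67 0 0 0 -0.52 0" --pt "1 -0.67 0 0 0 -0.58 0"

```text
clock: 1.97
eef_pos: [356.3, -379.3, 245.2]
ee_rot: [-180.0, -0.0, 67.9]
force: [0.2, -0.0, 0.6]
grip_width: 1.0
```

```bash
python3 - <<'E'
from h import *
to(438.6,-326,260,104)
E
```

```text
pos [ 356.3 -379.3  245.2] rpy [-1.7998e+02 -1.0000e-02  6.7870e+01] q [-46.8   6.7  -2.8  80.5  -0.  -24.7] F [ 0.2 -0.   0.6] M [-0.03  0.01  0.04] t 1.97
inc [ 0.804  0.561 -0.149] [-0.    -0.    -0.301]
```

Call:
step_arm --pt "0.2 0.14 -0.04 0 0 -0.06 0" --pt "0.4 0.28 -0.08 0 0 -0.12 0" --pt "0.6 0.42 -0.11 0 0 -0.18 0" --pt "0.8 0.56 -0.15 0 0 -0.24 0" --pt "0.804 0.561 -0.15 0 0 -0.3 0" --pt "0.804 0.561 -0.15 0 0 -0.301 0"

```text
clock: 2.47
eef_pos: [439.7, -325.6, 260.1]
ee_rot: [-180.0, -0.0, 104.0]
force: [-0.6, -0.1, -1.1]
grip_width: 0.997
```

```bash
python3 - <<'E'
from h import *
to(438.6,-326,250,104)
w=grab('wrist','w1.png')
print(w['mtx'],w['eye'],w['orientation'])
c,r,a=blob(red(w));print(r,a)
P=np.array([plane(w,p,168)[:2] for p in cv2.boxPoints(r)]);print(np.round(P,1),P.mean(0))
to(438.6,-326,155,104)
E
```

```text
pos [ 439.7 -325.6  260.1] rpy [-1.8000e+02 -1.0000e-02  1.0399e+02] q [-36.5   9.7   2.5  82.8   0.  -50.5] F [-0.6 -0.1 -1.1] M [ 0.04  0.03 -0.  ] t 2.47
inc [-0.002 -0.012  0.101] [-0. -0. -0.]
[[359.71377983   0.         280.20797167]
 [  0.         359.71377983 212.66365637]
 [  0.           0.           1.        ]] [ 360.71369917 -344.54706602  388.80798322] [-1.84099613e+01  8.17767414e-02  1.03940552e+02]Traceback (most recent call last):
  File "<stdin>", line 5, in <module>
  File "h.py", line 23, in blob
    i=1+np.argmax(s[1:,4]); M=(l==i).astype(np.uint8)
        ~~~~~~~~~^^^^^^^^^
    return _wrapfunc(a, 'argmax', axis=axis, out=out, **kwds)
    return bound(*args, **kwds)
ValueError: attempt to get argmax of an empty sequence
```

View pics/w1.png

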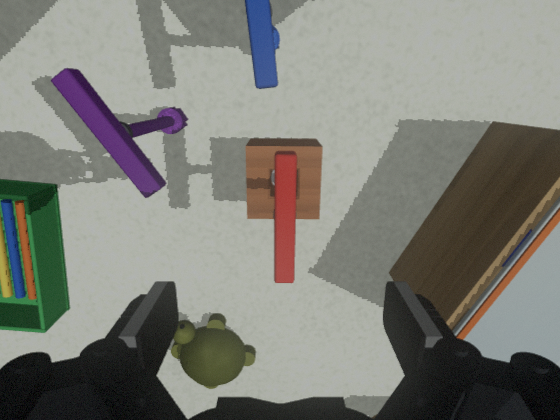

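The wrist view shows the red bar upright at about (285,217) above its stand, between the jaws. The purple and blue keys and the turtle (42 mm high) are clear of the downward path.

```bash
python3 - <<'E'
from h import *
w=grab('wrist'); h=hsv(w)
m=((h[...,0]<5)|(h[...,0]>175))&(h[...,1]>140)&(h[...,2]>100)
c,r,a=blob(m,(240,120,330,300));print(r,a)
# top face: back edges; cast minAreaRect corners on z=168
P=np.array([plane(w,p,168)[:2] for p in cv2.boxPoints(r)]);print(np.round(P,1),P.mean(0))
x,y=P.mean(0); to(x,y,155,104)
E
```

```text
((285.5, 219.0), (128.0, 21.0), 90.0) 2489
[[ 395.9 -339.4]
 [ 392.8 -326.9]
 [ 478.6 -304.8]
 [ 482.1 -318.9]] [ 437.34024776 -322.48633806]
pos [ 438.6 -326.2  260.1] rpy [-1.7997e+02 -2.0000e-02  1.0357e+02] q [-36.6   9.6   2.4  82.8  -0.  -50.2] F [ 0.8 -0.   0.8] M [0.01 0.03 0.01] t 2.57
inc [ 0.039 -0.003  1.051] [-0.    -0.    -0.004]
```

Call:
step_arm --pt "0.036 0 0.2 0 0 0 0" --pt "0.036 0 0.4 0 0 0 0" --pt "0.036 0 0.6 0 0 0 0" --pt "0.036 0 0.8 0 0 0 0" --pt "0.036 0 1 0 0 0 0" --pt "0.036 0 1 0 0 0 0"

```text
clock: 3.07
eef_pos: [435.4, -322.0, 156.3]
ee_rot: [-179.8, -0.3, 103.5]
force: [-0.9, -0.1, -0.7]
grip_width: 0.999
```

Call:
step_arm --pt "0 0 0.05 0 0 0 0" --pt "0 0 0.05 0 0 0 0.5" --pt "0 0 0.05 0 0 0 1" --pt "0 0 0.05 0 0 0 1" --pt "0 0 0.05 0 0 0 1" --pt "0 0 0.05 0 0 0 1" --pt "0 0 0.05 0 0 0 1" --pt "0 0 0.05 0 0 0 1"

```text
clock: 3.73
eef_pos: [438.2, -323.0, 155.9]
ee_rot: [180.0, 0.1, 103.8]
force: [0.1, -0.0, 3.3]
grip_width: 0.149
```

```bash
python3 - <<'E'
from h import *
to(438,-323,255,104)
E
```

```text
pos [ 438.2 -323.   155.9] rpy [1.7996e+02 5.0000e-02 1.0383e+02] q [-36.4  10.1 -10.2  69.7  -0.  -50.2] F [ 0.1 -0.   3.3] M [ 0.04 -0.01 -0.01] t 3.73
inc [-0.001 -0.001 -0.991] [ 0.     0.    -0.001]
```

Call:
step_arm --pt "0 0 -0.1 0 0 0 1" --pt "0 0 -0.25 0 0 0 1" --pt "0 0 -0.4 0 0 0 1" --pt "0 0 -0.55 0 0 0 1" --pt "0 0 -0.7 0 0 0 1" --pt "0 0 -0.8 0 0 0 1" --pt "0 0 -0.9 0 0 0 1" --pt "0 0 -0.98 0 0 0 1" --pt "0 0 -1 0 0 0 1"

```text
clock: 4.48
eef_pos: [438.1, -323.0, 256.6]
ee_rot: [179.9, 0.1, 103.8]
force: [1.0, 0.5, -2.8]
grip_width: 0.155
```

```bash
python3 - <<'E'
from h import *
to(495.5,122.9,310,104)
t=grab('side','s2.png')
E
```

```text
pos [ 438.1 -323.   256.6] rpy [1.7995e+02 6.0000e-02 1.0383e+02] q [-36.4   9.3   1.6  82.2   0.  -50.2] F [ 1.   0.5 -2.8] M [-0.03 -0.03  0.02] t 4.48
inc [ 4.192  1.624 -0.537] [ 0.     0.001 -0.001]
```

View pics/s2.png

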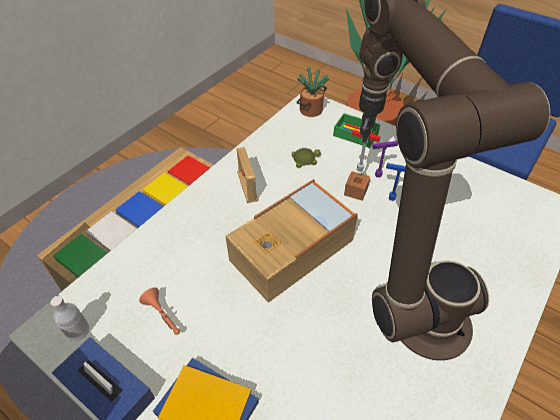

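The key came out of the stand with the grip (bottom at about (361,165)); scene otherwise unchanged. Now on to the shaft.

Call:
step_arm --pt "0.03 0.01 -0.1 0 0 0 1" --pt "0.1 0.04 -0.24 0 0 0 1" --pt "0.22 0.09 -0.38 0 0 0 1" --pt "0.37 0.14 -0.48 0 0 0 1" --pt "0.55 0.21 -0.54 0 0 0 1" --pt "0.77 0.3 -0.54 0 0 0 1" --pt "1 0.39 -0.54 0 0 0 1"

```text
clock: 5.12
eef_pos: [451.8, -215.5, 309.7]
ee_rot: [180.0, -0.0, 103.8]
force: [-0.2, -0.7, -1.7]
grip_width: 0.155
```

Call:
step_arm --pt "0.25 0.1 0 0 0 0 1" --pt "0.5 0.2 0 0 0 0 1" --pt "0.75 0.3 0 0 0 0 1" --pt "1 0.39 0 0 0 0 1"

```text
clock: 5.45
eef_pos: [465.5, -108.4, 309.2]
ee_rot: [-180.0, -0.0, 103.8]
force: [1.4, 0.2, -2.0]
grip_width: 0.153
```

Call:
step_arm --pt "0.25 0.1 0 0 0 0 1" --pt "0.5 0.2 0 0 0 0 1" --pt "0.75 0.3 0 0 0 0 1" --pt "1 0.39 0 0 0 0 1"

```text
clock: 5.78
eef_pos: [479.4, -2.0, 309.2]
ee_rot: [-180.0, -0.0, 103.8]
force: [0.5, -0.2, -2.5]
grip_width: 0.151
```

Call:
step_arm --pt "0.22 0.09 0 0 0 0 1" --pt "0.42 0.17 0 0 0 0 1" --pt "0.59 0.23 0 0 0 0 1" --pt "0.72 0.27 0 0 0 0 1" --pt "0.8 0.3 0 0 0 0 1" --pt "0.8 0.3 0 0 0 0 1" --pt "0.8 0.3 0 0 0 0 1"

```text
clock: 6.37
eef_pos: [489.6, 81.4, 309.2]
ee_rot: [-180.0, 0.0, 103.9]
force: [-0.2, -0.4, -2.6]
grip_width: 0.151
```

```bash
python3 - <<'E'
from h import *
to(495.5,122.9,310,104)
w=grab('wrist','w2.png'); grab('side','s3.png'); print(w['eye'],w['orientation'])
E
```

```text
pos [489.6  81.4 309.2] rpy [-1.7996e+02  2.0000e-02  1.0388e+02] q [ 9.4  4.6  2.9 88.3 -0.  -4.4] F [-0.2 -0.4 -2.6] M [-0.01  0.02 -0.  ] t 6.37
inc [ 0.389  0.157 -0.009] [-0.     0.    -0.001]
[410.57137307  62.59149403 437.88722518] [-18.37875892   0.11004391 103.8264263 ]
```

View pics/w2.png

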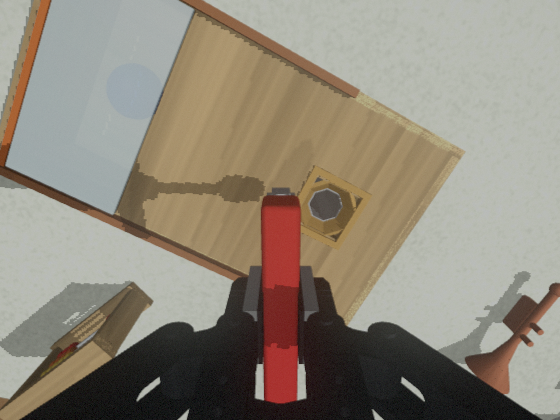

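Wrist view: brass collar corners at (317,165), (370,192), (338,247), bore around (325,204); the key's lower tip peeks out at (281,190) past the bar.

```bash
python3 - <<'E'
from h import *
w=grab('wrist')
print('mouth w',plane(w,(327.5,206),129),'bore w',plane(w,(325.5,204),114), 'tip near edge',plane(w,(281,188),163))
for p in((317,165),(370,192),(338,247)):print(np.round(plane(w,p,129),1))
h=hsv(w);m=((h[...,0]<5)|(h[...,0]>175))&(h[...,1]>140)&(h[...,2]>100)
c,r,a=blob(m,(220,150,340,420)); print(r)
x0=c[:,0,:];top=x0[:,1].min();print('bar far end',top,plane(w,(281,top),322)) 
E
```

```text
mouth w [494.26130434 125.7086025  129.        ] bore w [496.87741267 126.42321274 114.        ] tip near edge [479.49164617  79.01069286 163.        ]
[460.6 106.5 129. ]
[472.8 158.7 129. ]
[530.5 146.4 129. ]
((280.0, 303.0), (38.0, 198.0), 0.0)
bar far end 204 [445.02439755  70.5209936  322.        ]
```

Call:
step_arm --pt "0.1 0.04 0 0 0 0 1" --pt "0.24 0.1 0 0 0 0 1" --pt "0.35 0.14 0 0 0 0 1" --pt "0.389 0.157 0 0 0 0 1" --pt "0.389 0.157 0 0 0 0 1" --pt "0.389 0.157 0 0 0 0 1"

```text
clock: 7.02
eef_pos: [495.6, 123.0, 309.2]
ee_rot: [-180.0, 0.0, 103.9]
force: [-0.8, -0.5, -1.6]
grip_width: 0.151
```

Call:
step_arm --pt "0.013 0.003 0.08 0 0 0 1" --pt "0.013 0.003 0.18 0 0 0 1" --pt "0.013 0.003 0.27 0 0 0 1" --pt "0.013 0.003 0.34 0 0 0 1" --pt "0.013 0.003 0.38 0 0 0 1" --pt "0.013 0.003 0.4 0 0 0 1" --pt "0.013 0.003 0.4 0 0 0 1"

```text
clock: 7.6
eef_pos: [495.4, 124.0, 268.7]
ee_rot: [-179.9, -0.0, 103.8]
force: [-0.4, 0.6, -1.4]
grip_width: 0.152
```

```bash
python3 - <<'E'
from h import *
to(495.5,124.3,260,104)
a=grab('side');b=grab('top')
A=cv2.resize(a['pixels'][170:290,210:330],(400,400),interpolation=cv2.INTER_CUBIC);B=cv2.resize(b['pixels'][160:280,170:290],(400,400),interpolation=cv2.INTER_CUBIC)
cv2.imwrite('pics/in.png',cv2.cvtColor(np.hstack([A,B]),cv2.COLOR_RGB2BGR))
E
```

```text
pos [495.4 124.  268.7] rpy [-179.94   -0.    103.82] q [14.1  5.8 -1.  83.3  0.   0.2] F [-0.4  0.6 -1.4] M [-0.   -0.01  0.02] t 7.6
inc [0.002 0.002 0.087] [-0.    -0.    -0.001]
```

View pics/in.png

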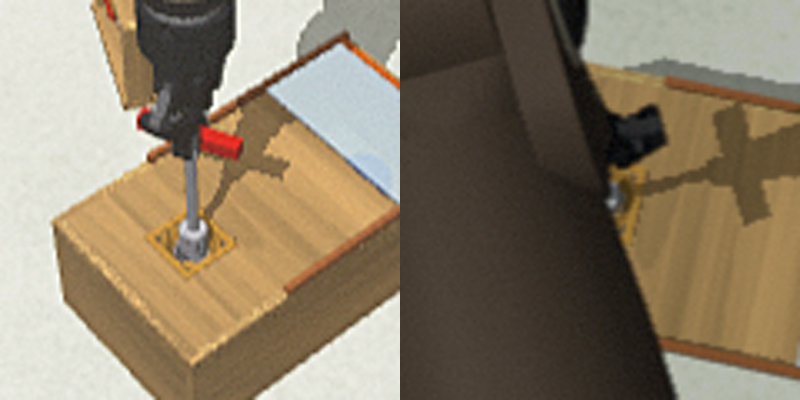

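Side crop: the key's head is inside the collar, centred at about (192,243) in the crop. The top view is blocked by the arm. Next I'll ease into the bore.

Call:
step_arm --pt "0 0 0.03 0 0 0 1" --pt "0 0 0.06 0 0 0 1" --pt "0 0 0.08 0 0 0 1" --pt "0 0 0.08 0 0 0 1"

```text
clock: 8.03
eef_pos: [495.6, 124.3, 260.9]
ee_rot: [-180.0, -0.0, 103.8]
force: [0.1, -0.2, -2.4]
grip_width: 0.152
```

Call:
step_arm --pt "0 0 0.02 0 0 0 1" --pt "0 0 0.04 0 0 0 1" --pt "0 0 0.06 0 0 0 1" --pt "0 0 0.06 0 0 0 1"

```text
clock: 8.37
eef_pos: [495.6, 124.4, 254.9]
ee_rot: [-180.0, -0.0, 103.8]
force: [1.2, 0.4, -2.3]
grip_width: 0.151
```

```bash
python3 - <<'E'
from h import *
to(495.5,124.3,250,104)
E
```

```text
pos [495.6 124.4 254.9] rpy [-1.7998e+02 -2.0000e-02  1.0384e+02] q [14.1  5.7 -2.8 81.5  0.   0.2] F [ 1.2  0.4 -2.3] M [ 0.39 -0.13  0.01] t 8.37
inc [-0.    -0.001  0.049] [-0.    -0.    -0.001]
```

Call:
step_arm --pt "0.005 0.003 0 0 0 0 1" --pt "0.009 0.005 0 0 0 0 1" --pt "0.009 0.005 0 0 0 0 1"

```text
clock: 8.62
eef_pos: [495.9, 125.1, 255.3]
ee_rot: [-180.0, 0.0, 103.8]
force: [0.8, 0.0, -2.1]
grip_width: 0.148
```

```bash
cat > s.py <<'E'
from h import *
o=manip.observe()
M=o['moment']
c,s=np.cos(np.radians(o['ee_rot'][2])),np.sin(np.radians(o['ee_rot'][2]))
# lateral tip force in world from the moment (lever 0.145 m), then tool axes
f=np.array([-M[1],M[0]])/.145
print('pos',np.round(o['eef_pos'],1),'rpy',np.round(o['ee_rot'],2),'F',np.round(o['force'],1),'M',np.round(M,2),'tipF tool xy',np.round([c*f[0]+s*f[1],s*f[0]-c*f[1]],1),'q6',round(o['joint_pos'][5],1),'t',round(o['clock'],2),'g',round(o['grip_width'],3))
E
python3 s.py
```

```text
pos [495.9 125.1 255.3] rpy [-1.7998e+02  2.0000e-02  1.0383e+02] F [ 0.8  0.  -2.1] M [-0.01 -0.01 -0.06] tipF tool xy [-0.1  0. ] q6 0.3 t 8.62 g 0.148
```

Call:
step_arm --pt "0 0 0.03 0 0 0 1" --pt "0 0 0.06 0 0 0 1" --pt "0 0 0.09 0 0 0 1" --pt "0 0 0.09 0 0 0 1"

```text
clock: 8.95
eef_pos: [495.6, 125.1, 245.4]
ee_rot: [-179.9, -0.0, 103.8]
force: [0.4, -0.1, -2.9]
grip_width: 0.145
```

```bash
python3 s.py
```

```text
pos [495.6 125.1 245.4] rpy [-179.93   -0.    103.83] F [ 0.4 -0.1 -2.9] M [ 0.07 -0.05  0.03] tipF tool xy [0.4 0.4] q6 0.3 t 8.95 g 0.145
```

Call:
step_arm --pt "0.003 0.003 0.03 0 0 0 1" --pt "0.003 0.003 0.06 0 0 0 1" --pt "0.003 0.003 0.09 0 0 0 1" --pt "0.003 0.003 0.12 0 0 0 1" --pt "0.003 0.003 0.15 0 0 0 1" --pt "0.003 0.003 0.15 0 0 0 1"

```text
clock: 9.45
eef_pos: [495.8, 125.5, 230.5]
ee_rot: [-179.9, 0.0, 103.8]
force: [-0.2, -0.9, -2.6]
grip_width: 0.152
```

```bash
python3 s.py
```

```text
pos [495.8 125.5 230.5] rpy [-179.94    0.    103.83] F [-0.2 -0.9 -2.6] M [-0.01 -0.01  0.05] tipF tool xy [-0.1  0. ] q6 0.4 t 9.45 g 0.152
```

Call:
step_arm --pt "0 0 0.03 0 0 0 1" --pt "0 0 0.06 0 0 0 1" --pt "0 0 0.1 0 0 0 1" --pt "0 0 0.14 0 0 0 1" --pt "0 0 0.18 0 0 0 1" --pt "0 0 0.22 0 0 0 1" --pt "0 0 0.25 0 0 0 1" --pt "0 0 0.27 0 0 0 1" --pt "0 0 0.28 0 0 0 1" --pt "0 0 0.28 0 0 0 1"

```text
clock: 10.28
eef_pos: [496.1, 125.5, 203.1]
ee_rot: [-180.0, 0.0, 103.8]
force: [0.4, -1.0, -2.2]
grip_width: 0.154
```

```bash
python3 s.py
```

```text
pos [496.1 125.5 203.1] rpy [-179.99    0.    103.83] F [ 0.4 -1.  -2.2] M [ 0.01 -0.04 -0.02] tipF tool xy [-0.   0.3] q6 0.4 t 10.28 g 0.154
```

Call:
step_arm --pt "0 0 0.03 0 0 0 1" --pt "0 0 0.06 0 0 0 1" --pt "0 0 0.09 0 0 0 1" --pt "0 0 0.12 0 0 0 1" --pt "0 0 0.14 0 0 0 1" --pt "0 0 0.14 0 0 0 1" --pt "0 0 0.14 0 0 0 1"

```text
clock: 10.87
eef_pos: [496.0, 125.5, 189.1]
ee_rot: [-180.0, -0.0, 103.8]
force: [0.1, -0.8, -1.5]
grip_width: 0.154
```

Call:
step_arm --pt "0 0 0.01 0 0 0 1" --pt "0 0 0.02 0 0 0 1" --pt "0 0 0.03 0 0 0 1" --pt "0 0 0.03 0 0 0 1"

```text
clock: 11.2
eef_pos: [496.1, 125.6, 186.1]
ee_rot: [-180.0, 0.0, 103.8]
force: [-0.7, 0.3, -2.8]
grip_width: 0.152
```

```bash
python3 s.py
```

```text
pos [496.1 125.6 186.1] rpy [-179.99    0.    103.83] F [-0.7  0.3 -2.8] M [ 0.02  0.05 -0.06] tipF tool xy [ 0.2 -0.3] q6 0.4 t 11.2 g 0.152
```

Call:
step_arm --pt "0 0 0.01 0 0 0 1" --pt "0 0 0.02 0 0 0 1" --pt "0 0 0.02 0 0 0 1"

```text
clock: 11.45
eef_pos: [496.2, 125.6, 184.4]
ee_rot: [180.0, -0.0, 103.8]
force: [-0.7, 0.1, 0.9]
grip_width: 0.152
```

Call:
step_arm --pt "0 0 0.01 0 0 0 1" --pt "0 0 0.02 0 0 0 1" --pt "0 0 0.02 0 0 0 1"

```text
clock: 11.7
eef_pos: [496.2, 125.6, 182.4]
ee_rot: [180.0, -0.0, 103.8]
force: [-0.1, 0.1, 2.4]
grip_width: 0.149
```

```bash
python3 s.py
```

```text
pos [496.2 125.6 182.4] rpy [179.98  -0.   103.83] F [-0.1  0.1  2.4] M [-0.01  0.07 -0.02] tipF tool xy [ 0.  -0.5] q6 0.4 t 11.7 g 0.149
```

Contact with the stem: +4.6 N at about 2.5 mm of press. One more millimetre, then feel counter-clockwise.

Call:
step_arm --pt "0 0 0.01 0 0 0 1" --pt "0 0 0.01 0 0 -0.017 1" --pt "0 0 0.01 0 0 -0.034 1" --pt "0 0 0.01 0 0 -0.05 1" --pt "0 0 0.01 0 0 -0.067 1" --pt "0 0 0.01 0 0 -0.083 1" --pt "0 0 0.01 0 0 -0.083 1"

```text
clock: 12.28
eef_pos: [496.4, 125.6, 181.6]
ee_rot: [180.0, 0.0, 113.8]
force: [0.3, -0.9, 2.5]
grip_width: 0.151
```

```bash
python3 s.py
```

```text
pos [496.4 125.6 181.6] rpy [1.7996e+02 2.0000e-02 1.1384e+02] F [ 0.3 -0.9  2.5] M [-0.04 -0.06  0.01] tipF tool xy [-0.4  0.3] q6 -9.6 t 12.28 g 0.151
```

Call:
step_arm --pt "0 0 0 0 0 -0.017 1" --pt "0 0 0 0 0 -0.034 1" --pt "0 0 0 0 0 -0.05 1" --pt "0 0 0 0 0 -0.067 1" --pt "0 0 0 0 0 -0.067 1"

```text
clock: 12.7
eef_pos: [496.4, 125.6, 181.5]
ee_rot: [180.0, 0.0, 121.8]
force: [-0.6, -0.3, 2.9]
grip_width: 0.149
```

```bash
python3 s.py
```

```text
pos [496.4 125.6 181.5] rpy [1.7996e+02 2.0000e-02 1.2183e+02] F [-0.6 -0.3  2.9] M [-0.05 -0.08 -0.02] tipF tool xy [-0.6  0.3] q6 -17.6 t 12.7 g 0.149
```

Call:
step_arm --pt "0 0 0 0 0 -0.017 1" --pt "0 0 0 0 0 -0.034 1" --pt "0 0 0 0 0 -0.05 1" --pt "0 0 0 0 0 -0.067 1" --pt "0 0 0 0 0 -0.067 1"

```text
clock: 13.12
eef_pos: [496.4, 125.6, 181.4]
ee_rot: [180.0, 0.0, 129.8]
force: [0.2, -0.3, 2.1]
grip_width: 0.154
```

```bash
python3 s.py
```

```text
pos [496.4 125.6 181.4] rpy [1.7997e+02 2.0000e-02 1.2983e+02] F [ 0.2 -0.3  2.1] M [-0.09 -0.12  0.  ] tipF tool xy [-1.   0.2] q6 -25.6 t 13.12 g 0.154
```

Call:
step_arm --pt "-0.003 0 0 0 0 -0.017 1" --pt "-0.003 0 0 0 0 -0.034 1" --pt "-0.003 0 0 0 0 -0.05 1" --pt "-0.003 0 0 0 0 -0.067 1" --pt "-0.003 0 0 0 0 -0.067 1"

```text
clock: 13.53
eef_pos: [496.2, 125.4, 180.7]
ee_rot: [-180.0, -0.0, 137.9]
force: [0.3, 0.7, -2.2]
grip_width: 0.15
```

```bash
python3 s.py
```

```text
pos [496.2 125.4 180.7] rpy [-1.7998e+02 -4.0000e-02  1.3786e+02] F [ 0.3  0.7 -2.2] M [ 0.2  -0.24  0.02] tipF tool xy [-0.3  2.2] q6 -33.7 t 13.53 g 0.15
```

The upward force vanished at tool yaw ≈ 138°, so the socket has found the stem. I'll centre slightly and lower.

Call:
step_arm --pt "0 0.005 0.01 0 0 -0.012 1" --pt "0 0.007 0.02 0 0 -0.025 1" --pt "0 0.007 0.04 0 0 -0.025 1" --pt "0 0.007 0.05 0 0 -0.025 1" --pt "0 0.007 0.05 0 0 -0.025 1"

```text
clock: 13.95
eef_pos: [496.5, 125.8, 175.7]
ee_rot: [-180.0, -0.0, 140.9]
force: [0.1, -0.3, -1.0]
grip_width: 0.15
```

```bash
python3 s.py
```

```text
pos [496.5 125.8 175.7] rpy [-1.7996e+02 -4.0000e-02  1.4086e+02] F [ 0.1 -0.3 -1. ] M [ 0.12 -0.02  0.05] tipF tool xy [0.4 0.7] q6 -36.6 t 13.95 g 0.15
```

Call:
step_arm --pt "0.001 0.003 0.02 0 0 0 1" --pt "0.002 0.003 0.04 0 0 0 1" --pt "0.002 0.003 0.06 0 0 0 1" --pt "0.002 0.003 0.07 0 0 0 1" --pt "0.002 0.003 0.07 0 0 0 1"

```text
clock: 14.37
eef_pos: [496.6, 126.1, 168.9]
ee_rot: [-180.0, -0.0, 140.9]
force: [-0.4, 0.1, -1.4]
grip_width: 0.15
```

```bash
python3 s.py
```

```text
pos [496.6 126.1 168.9] rpy [-1.7997e+02 -2.0000e-02  1.4090e+02] F [-0.4  0.1 -1.4] M [-0.01  0.03 -0.06] tipF tool xy [ 0.2 -0.2] q6 -36.7 t 14.37 g 0.15
```

Call:
step_arm --pt "0 0 0.01 0 0 0 1" --pt "0 0 0.015 0 0 0 1" --pt "0 0 0.015 0 0 0 1"

```text
clock: 14.62
eef_pos: [496.9, 126.2, 167.9]
ee_rot: [180.0, 0.0, 140.9]
force: [-0.7, -1.1, -0.2]
grip_width: 0.147
```

Call:
step_arm --pt "0 0 0.01 0 0 0 1" --pt "0 0 0.01 0 0 0 1" --pt "0 0 0.01 0 0 0 1"

```text
clock: 14.87
eef_pos: [496.9, 126.2, 167.0]
ee_rot: [180.0, 0.0, 140.9]
force: [0.4, 0.2, 0.5]
grip_width: 0.151
```

```bash
python3 s.py
```

```text
pos [496.9 126.2 167. ] rpy [1.7998e+02 1.0000e-02 1.4091e+02] F [0.4 0.2 0.5] M [ 0.02  0.1  -0.02] tipF tool xy [ 0.6 -0.3] q6 -36.7 t 14.87 g 0.151
```

Call:
step_arm --pt "0 0 0 0 0 0.02 1" --pt "0 0 0 0 0 0.04 1" --pt "0 0 0 0 0 0.065 1" --pt "0 0 0 0 0 0.09 1" --pt "0 0 0 0 0 0.115 1" --pt "0 0 0 0 0 0.14 1" --pt "0 0 0 0 0 0.16 1" --pt "0 0 0 0 0 0.167 1" --pt "0 0 0 0 0 0.167 1"

```text
clock: 15.62
eef_pos: [496.9, 126.2, 166.9]
ee_rot: [180.0, 0.0, 120.9]
force: [-0.1, 0.2, -0.3]
grip_width: 0.149
```

```bash
python3 s.py
```

```text
pos [496.9 126.2 166.9] rpy [1.7999e+02 1.0000e-02 1.2089e+02] F [-0.1  0.2 -0.3] M [-0.1   0.12  0.03] tipF tool xy [-0.1 -1.1] q6 -16.6 t 15.62 g 0.149
```

Forces stay light; continuing clockwise.

Call:
step_arm --pt "0 -0.002 0 0 0 0.025 1" --pt "0 -0.003 0 0 0 0.05 1" --pt "0 -0.003 0 0 0 0.075 1" --pt "0 -0.003 0 0 0 0.1 1" --pt "0 -0.003 0 0 0 0.125 1" --pt "0 -0.003 0 0 0 0.15 1" --pt "0 -0.003 0 0 0 0.167 1" --pt "0 -0.003 0 0 0 0.167 1"

```text
clock: 16.28
eef_pos: [496.7, 126.1, 166.9]
ee_rot: [180.0, -0.0, 100.8]
force: [0.5, 0.2, 0.8]
grip_width: 0.149
```

```bash
python3 s.py
```

```text
pos [496.7 126.1 166.9] rpy [179.98  -0.   100.84] F [0.5 0.2 0.8] M [-0.05  0.06 -0.01] tipF tool xy [-0.3 -0.5] q6 3.4 t 16.28 g 0.149
```

Call:
step_arm --pt "0 -0.002 0 0 0 0.025 1" --pt "0 -0.002 0 0 0 0.05 1" --pt "0 -0.002 0 0 0 0.075 1" --pt "0 -0.002 0 0 0 0.1 1" --pt "0 -0.002 0 0 0 0.125 1" --pt "0 -0.002 0 0 0 0.15 1" --pt "0 -0.002 0 0 0 0.167 1" --pt "0 -0.002 0 0 0 0.167 1"

```text
clock: 16.95
eef_pos: [496.5, 126.1, 166.9]
ee_rot: [180.0, -0.0, 80.8]
force: [-0.1, 0.6, 0.0]
grip_width: 0.148
```

```bash
python3 s.py; python3 - <<'E'
from h import *
a=grab('side');b=grab('top')
A=cv2.resize(a['pixels'][165:305,215:365],(400,373),interpolation=cv2.INTER_CUBIC);B=cv2.resize(b['pixels'][170:290,220:360],(435,373),interpolation=cv2.INTER_CUBIC)[:,:400]
cv2.imwrite('pics/turn.png',cv2.cvtColor(np.hstack([A,B]),cv2.COLOR_RGB2BGR))
E
```

```text
pos [496.5 126.1 166.9] rpy [ 1.7998e+02 -1.0000e-02  8.0840e+01] F [-0.1  0.6  0. ] M [ 0.06 -0.04  0.07] tipF tool xy [0.4 0.2] q6 23.4 t 16.95 g 0.148
```

View pics/turn.png

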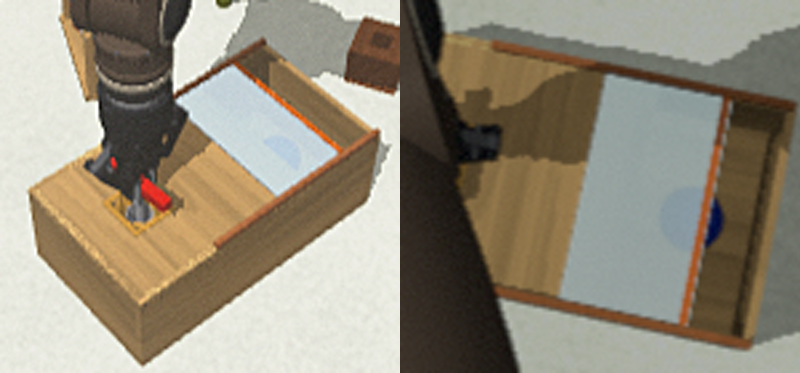

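The door follows: its orange strip has moved from the -y end to about (720,200) in the right crop, roughly 40 mm open. On to the stop, gently.

Call:
step_arm --pt "0 0 0 0 0 0.025 1" --pt "0 0 0 0 0 0.05 1" --pt "0 0 0 0 0 0.075 1" --pt "0 0 0 0 0 0.1 1" --pt "0 0 0 0 0 0.12 1" --pt "0 0 0 0 0 0.133 1" --pt "0 0 0 0 0 0.133 1"

```text
clock: 17.63
eef_pos: [496.5, 126.1, 166.9]
ee_rot: [180.0, -0.0, 64.9]
force: [0.3, 0.3, 0.7]
grip_width: 0.155
```

```bash
python3 s.py; cat > door.py <<'E'
from h import *
b=grab('top');h=hsv(b)
m=(h[...,0]>=4)&(h[...,0]<14)&(h[...,1]>195)&(h[...,2]>170)
k=np.zeros_like(m);k[195:285,295:345]=1;m&=k
ys,xs=np.nonzero(m);P=np.array([plane(b,(x,y),131)[:2] for x,y in zip(xs,ys)])
yd=np.array([np.sin(np.radians(13.3)),np.cos(np.radians(13.3))])
s=(P-[495.5,124.5])@yd+100
print('orange n',len(s),'cab y median',np.round(np.percentile(s,[10,50,90]),1))
E
python3 door.py
```

```text
pos [496.5 126.1 166.9] rpy [ 1.7999e+02 -2.0000e-02  6.4880e+01] F [0.3 0.3 0.7] M [ 0.08 -0.08  0.04] tipF tool xy [0.7 0.3] q6 39.4 t 17.63 g 0.155Traceback (most recent call last):
  File "door.py", line 7, in <module>
    s=(P-[495.5,124.5])@yd+100
       ~^~~~~~~~~~~~~~
ValueError: operands could not be broadcast together with shapes (0,) (2,)
```

Call:
step_arm --pt "0 0 0 0 0 0.017 1" --pt "0 0 0 0 0 0.033 1" --pt "0 0 0 0 0 0.033 1"

```text
clock: 17.93
eef_pos: [496.5, 126.1, 166.9]
ee_rot: [180.0, -0.0, 60.9]
force: [0.4, 0.6, 1.2]
grip_width: 0.154
```

```bash
python3 s.py; cat > door.py <<'E'
from h import *
b=grab('top')
yd=np.array([np.sin(np.radians(13.3)),np.cos(np.radians(13.3))])
def f(px):
    h=cv2.cvtColor(px,cv2.COLOR_RGB2HSV)
    m=(h[...,0]>=5)&(h[...,0]<=13)&(h[...,1]>190)&(h[...,2]>130)
    k=np.zeros_like(m);k[212:268,295:345]=1;m&=k
    ys,xs=np.nonzero(m)
    if len(xs)<5: print('few',len(xs));return
    P=np.array([plane(b,(x,y),131)[:2] for x,y in zip(xs,ys)]);s=(P-[495.5,124.5])@yd+100
    print('orange n',len(s),'cab y',np.round(np.percentile(s,[10,50,90]),1))
f(b['pixels']);f(cv2.cvtColor(cv2.imread('pics/top1.png'),cv2.COLOR_BGR2RGB))
print(cv2.cvtColor(b['pixels'],cv2.COLOR_RGB2HSV)[235,300:340].tolist())
E
python3 door.py
```

```text
pos [496.5 126.1 166.9] rpy [ 1.7999e+02 -1.0000e-02  6.0930e+01] F [0.4 0.6 1.2] M [ 0.05 -0.16  0.1 ] tipF tool xy [0.8 0.8] q6 43.3 t 17.93 g 0.154
orange n 51 cab y [-106.4 -105.5 -104.5]
orange n 54 cab y [-166.8 -165.9 -164.9]
[[84, 23, 164], [83, 21, 161], [83, 20, 162], [84, 24, 162], [93, 29, 159], [99, 37, 160], [100, 38, 161], [99, 38, 161], [100, 42, 162], [100, 40, 161], [175, 21, 147], [10, 184, 168], [11, 193, 165], [10, 126, 136], [124, 105, 68], [113, 240, 68], [113, 244, 67], [114, 244, 68], [114, 228, 67], [115, 243, 66], [113, 255, 61], [116, 224, 57], [144, 49, 52], [19, 119, 88], [19, 122, 96], [19, 130, 92], [19, 125, 92], [18, 129, 91], [18, 125, 94], [18, 129, 93], [19, 129, 93], [18, 123, 93], [18, 126, 95], [19, 126, 89], [19, 126, 71], [19, 143, 59], [17, 128, 78], [20, 119, 77], [17, 126, 95], [19, 126, 127]]
```

Door edge moved 60.4 mm (cabinet y -165.9 → -105.5) and torque is rising at the stop: fully open. Relieving the twist by 3°, then letting go and rising straight up.

Call:
step_arm --pt "0 0 0 0 0 -0.012 1" --pt "0 0 0 0 0 -0.025 1" --pt "0 0 0 0 0 -0.025 1" --pt "0 0 0 0 0 -0.025 0.8" --pt "0 0 0 0 0 -0.025 0.6" --pt "0 0 0 0 0 -0.025 0.3" --pt "0 0 0 0 0 -0.025 0" --pt "0 0 0 0 0 -0.025 0" --pt "0 0 0 0 0 -0.025 0" --pt "0 0 0 0 0 -0.025 0"

```text
clock: 18.82
eef_pos: [496.4, 126.0, 166.8]
ee_rot: [-180.0, 0.0, 63.9]
force: [-0.2, 0.5, 0.9]
grip_width: 0.997
```

```bash
python3 s.py
```

```text
pos [496.4 126.  166.8] rpy [-180.      0.     63.87] F [-0.2  0.5  0.9] M [-0.05  0.01 -0.01] tipF tool xy [-0.3  0.1] q6 40.4 t 18.82 g 0.997
```

Call:
step_arm --pt "0 0 -0.08 0 0 0 0" --pt "0 0 -0.2 0 0 0 0" --pt "0 0 -0.35 0 0 0 0" --pt "0 0 -0.5 0 0 0 0" --pt "0 0 -0.65 0 0 0 0" --pt "0 0 -0.8 0 0 0 0" --pt "0 0 -0.95 0 0 0 0" --pt "0 0 -1 0 0 0 0" --pt "0 0 -1 0 0 0 0"

```text
clock: 19.57
eef_pos: [497.0, 126.2, 268.5]
ee_rot: [179.9, -0.1, 63.9]
force: [-0.3, 0.2, -0.2]
grip_width: 0.998
```

```bash
python3 s.py; python3 door.py|head -1; python3 - <<'E'
from h import *
s=grab('side');w=grab('wrist','w9.png')
A=cv2.resize(s['pixels'][165:305,215:365],(400,373),interpolation=cv2.INTER_CUBIC);B=cv2.resize(w['pixels'],(400,300));C=np.zeros((373,800,3),np.uint8);C[:,:400]=A;C[:300,400:]=B
cv2.imwrite('pics/end.png',cv2.cvtColor(C,cv2.COLOR_RGB2BGR))
h=hsv(w);m=((h[...,0]<5)|(h[...,0]>175))&(h[...,1]>140)&(h[...,2]>100)
c,r,a=blob(m);print(r,a);P=np.array([plane(w,p,180) for p in cv2.boxPoints(r)]);print(np.round(P,1),P.mean(0), np.linalg.norm(P[0]-P[1]),np.linalg.norm(P[1]-P[2]))
h=hsv(s);c2,r2,a2=blob(red(s),(240,190,310,260));print(r2,a2,tri(ray(w,r[0]),ray(s,r2[0])))
E
```

```text
pos [497.  126.2 268.5] rpy [ 1.7987e+02 -1.1000e-01  6.3870e+01] F [-0.3  0.2 -0.2] M [-0.01 -0.03  0.  ] tipF tool xy [0.  0.2] q6 40.4 t 19.57 g 0.998
orange n 49 cab y [-106.4 -105.5 -104.5]
((280.4999694824219, 221.49996948242188), (20.999996185302734, 130.99996948242188), 0.0) 2693
[[532.2 100.8 180. ]
 [452.8 140.8 180. ]
 [458.3 152.1 180. ]
 [538.5 113.6 180. ]] [495.44739309 126.82399828 180.        ] 88.87471407956977 12.57992256171379
((266.6941223144531, 232.87646484375), (27.687435150146484, 5.29205846786499), 57.528804779052734) 137 (array([495.02705979, 126.06588245, 170.0373447 ]), np.float64(2.443638244792422))
```

View pics/end.png

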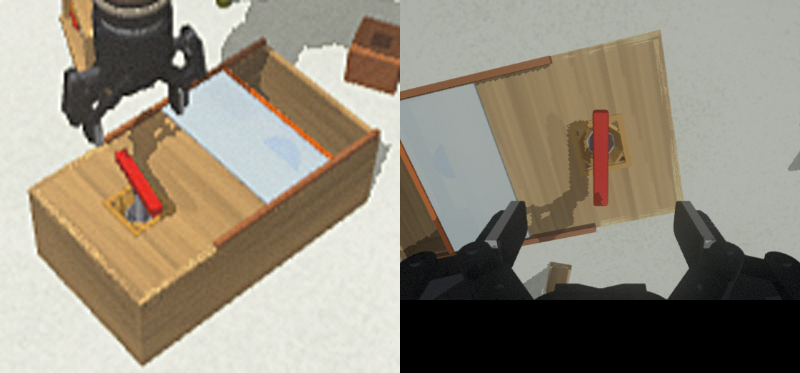

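The key stands upright and free in the collar (bar at (138,183) in the left crop, (600,158) in the right). The door is fully back and the gripper is clear. The bar triangulates to z ≈ 170 mm, against 172 when home, so I'm handing in.

```bash
python3 -c "
from rig import manip
print(manip.sign_off())"
```

```text
the job is handed in; nothing more can be done
None
```

I took the red T-key from its stand and lowered it down the shaft. Feeling counter-clockwise under light pressure, I found the angle at which the socket dropped on. I then seated the key fully home, turned it clockwise about 80° to the door's stop, let go and rose clear. The job was handed in at about 20 s of the 54 s allowed.

**Last checks:**
- **Door:** its edge moved 60.4 mm, unchanged after I let go.
- **Key height:** the bar is at z ≈ 170 mm by triangulation, against 172 mm for fully home, with a 2.4 mm gap between the two rays. This matches the tool height when the key bottomed out on the stem.
- **Key position:** the bar's centre is about 1–2 mm from the axis I felt for in the bore. The key looks upright.
- **Forces:** the force readings at the end of each move stayed within about 5 N after allowing for the key's weight. They do not show peaks during a move.
- **Robot:** the gripper is about 100 mm above where it let go, and the wrist reads about zero force.

**Disagreement:** the top and wrist cameras put the shaft mouth about 3 mm apart in y. I settled this by nulling the wrist moment in the bore. I did not re-measure the bystander toys at the end; nothing went near them.

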